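# Load the screw-box carrier and latch its gate

### The arm

A 6-joint arm with a two-finger parallel gripper is mounted at the origin on the work surface. World frame = base frame: x ahead of the robot, y to its left, z up, the work surface at z = 0. Lengths are in m, angles in degrees, forces in N, time in s.
With the tool pointing down it reaches from about 0.25 to 0.725 m from the base axis. Payload 9.7 kg.
Tool frame: the origin (TCP) lies midway between the tips of the shut fingers; the grasp point (between the pads) lies bot.hold_point_z behind it (bot.hold_point_z is the distance from the TCP to the grasp point, in m); z points along the fingers, y is the line along which they close (so a half turn about z gives the same grasp; the last joint's range is limited). The gripper opens to 85 mm and grips with 20 to 120 N. Pads are 22 mm wide; open, the fingers measure 114 mm over their backs; the gripper's body (76 mm by 85 mm) begins 54 mm behind the grasp point. The pads swing forward as they close: fully open they stand 13 mm farther back than shut.
Start: joints at [74.198, 4.979, 10.078, 95.1, 0, 90], TCP at [0.15, 0.529, 0.231] pointing down, gripper open.
Joint ranges: [-179.16, 179.16], [-48.56, 103.87], [-65.8, 70.77], [-126.05, 130.52], [-82.76, 87.17], [-180, 180]. Speed limits (degrees/s): [127.2, 127.2, 147.25, 180, 180, 180].

### API

Orientations are given as [roll, pitch, yaw] about the fixed x, y, z axes, in that order (R = Rz(yaw) Ry(pitch) Rx(roll)).
In Python, from workcell import bot, camera, camera_model, ticket gives the robot as it stands.
- The arm moves only by the tool send_rows, never from a script. Its argument "targets" is text: rows parted by semicolons, each of 5 numbers parted by spaces: the shift along the tool's x, y, z in mm, then the turn about the tool's z in degrees, then the closure in counts, from 0 (fully open) to 255 (shut). A call has 1 to 20 rows; each row is the pose to reach, as a shift and turn from the pose commanded when the call began, along the tool's axes at that moment; what a row does not reach only later rows make up. A row lasts 1/8 s, in which the tool goes at most 62.5 mm and 10.7 degrees, less where a joint would pass 70% of its speed; a pose out of reach is approached as far as the arm can. A call with a gripper value outside its range is refused whole. The fingers move at their own pace and stop on an object; "newtons" is the grip in N (left out, the last holds). Time passes only in rows, so rows that repeat a pose let the fingers close. It gives the time, the measured TCP pose, the force, the opening and the grip force at its end, in the units of the state.
- bot.get_obs(): the state, without advancing time (a new reading comes with each control period).
- camera(name): name is "scene" or "top" or "wrist"; returns the picture (400x640x3 uint8, blue, green, red); there is no depth.
- camera_model(name): a dict with "K" (3x3 intrinsics, pixels), "dist_coeffs" ([k1, k2, p1, p2, k3] as OpenCV has them; the pictures are not rectified), "pose" (4x4, takes a point from camera to world coordinates); the wrist camera has in their place "T_tool_cam" (4x4, takes a point from camera to tool coordinates, whose origin is the TCP and whose axes are the flange's). Camera axes: x right, y down, z forward; pixel columns grow to the right and rows downward; lengths in m; the calibration is good to about 2 mm. A picture is of the moment at which its call begins: read the wrist's pose just before it. camera_model takes no time and is no camera call.
- ticket.job_done(): hands the job in; it is judged then, once.
The state is a dict: "time": time; "q": joint angles; "qd": joint speeds; "joint_efforts": joint torques, N m; "ee_pos": TCP position; "tcp_rot": TCP orientation; "wrist_force": force on the tool from outside, world axes, zero at the start; "torque": the same for the moment, N m; "opening": finger opening in m; "grasp_force": force on a finger pad.
Only numpy, scipy, OpenCV 4.12 (cv2) and the standard library are available. Lean on these libraries where they do the work, as an engineer would, in place of code of your own. Each camera call takes 0.05 s, during which the arm holds its last target. There are 200 camera calls.

### The job

Put the loose screw box on top of the low box in the plywood carrier, the same way along, so that its base locks down over the lid lugs, and let go of it without dropping it. Then push the carrier's gate shut until the sprung latch snaps in behind its keeper and holds by itself; press it home, do not slam or force it, and leave the tall box and the other things on the bench where they are.

Things in the scene. Friction and masses are not known exactly. Their poses are not given: they have to be found in the camera images.
- spare_box_center (a point): the loose screw box to load: closed grey plastic box on the bench, 130 long (x) x 60 wide (y) x 55 high, 0.3 to 0.65 kg; point at its centre. Smooth sides, gripped across the 60. Base has four recesses 21 x 13, 6 deep, at x +-50, y +-17, matching the lid lugs (5 high, 18 x 10 at the root, 14.5 x 6.5 at the tip) on every box. Half a turn makes no difference.
- low_box_center (a point): the box it goes on: an equal box (130 x 60 x 55), standing on lugs on the carrier's floor in either of its two places, lugs up; point at its centre, x along its length. Locked on, the loose box's centre is 55 above this one; with the lugs not entered, 60.
- tall_box_center (a point): the other box in the carrier, same plan but 110 high, to be left alone; point at its centre. 40 clear between the two boxes, and between each box and the side board next to it.
- carrier: heavy plywood crate that does not shift, open on top, 190 deep (x) x 270 wide (y) x 100 high; origin under its centre. Floor 12 thick, side boards 15 thick with hand holes. Its boxes stand with their length along its x, centred at y +50 and -50. The gate closes the side at its -x.
- gate_hinge (a point): point on the gate's upright hinge line, on the carrier at its x = -95, y = +120, 56 above the bench; axes as the carrier's.
- gate (a joint): angle of the gate, rad: 0 = flush with the front edges of the crate, grows to 1.6 as it swings out to the carrier's -x side, -0.035 = hard stop. Hinge friction keeps it where it is left. The tongue meets the keeper at about 0.05; from 0.012 on a rubber buffer pushes back, harder and harder. It latches only a little past flush and rests between 0.003 and -0.018, as the keeper is adjustable.
- gate_push (a point): point on the gate's outer face near its free edge, 212 from the hinge line, 78 above the bench; moves with the gate. Its -x points out of that face, its y towards the hinge. Plywood panel 12 thick, 14 to 98 above the bench, free edge 236 from the hinge line. To snap the latch takes about 15 to 23 N here; the force falls at the snap, then rises again on the buffer.
- tongue (a joint): how far the brass latch tongue (20 high) is pushed into its case, m: 0 = fully out, 0.011 most. Its inner side is bevelled: the keeper presses it in about 0.007 against its spring (8 to 11 N), and it springs out when past.
- tongue_tip (a point): end of the tongue, 12 beyond the gate's free edge, 36 above the bench; axes as the gate's. Its steel case, on the gate's outer face, is 22 proud, 52 long, 16 to 56 above the bench and ends 6 short of the free edge, with a thumb stud 12 farther out.
- keeper_roller (a point): middle of the keeper's upright roller, 4 thick, 34 high, turning freely in a steel bracket on the carrier's front edge, opposite the hinge; the tongue must snap in behind it. The bracket is screwed in slots, up to 1.5 mm farther in or out.
- glue_bottle_mid (a point): white glue bottle standing on the bench, 60 across, 170 high; point at half its height. A bystander.
- bar_clamp: steel bar clamp with a wooden handle lying on the bench, about 230 x 115 x 26 high; origin under the middle of its bar. A bystander.
- mallet: rubber mallet with a wooden handle lying on the bench, about 280 x 90 x 28 high; origin on the handle, 75 from the head's centre. A bystander.

How it is judged (in metres and radians):
On the way, in this order (a step that is already met when the one before it is completed fails the run):
1. the loose box is locked on the low box and let go, the gate still open (horizontal distance between spare_box_center and low_box_center below 0.005 m and z of spare_box_center in the frame of low_box_center between 0.052 and 0.0575 m and contact force between the fingers and spare_box below 0.2 N), for 0.2 s.
2. the gate is shut with the tongue sprung out behind the keeper (value of joint gate below 0.02 rad and value of joint tongue below 0.002 m), for 0.2 s.
At the end, for the whole second after the job is handed in: Loose box locked on the low box: centres within 5 mm in plan, 52 to 57.5 mm apart in height, parallel within 0.06 rad, upright within 0.05 rad, at rest. Gate below 0.02 rad, tongue pushed in less than 2 mm, so latched. Low and tall boxes within 10 mm of their start (all of step 2 and horizontal distance between spare_box_center and low_box_center below 0.005 m and z of spare_box_center in the frame of low_box_center between 0.052 and 0.0575 m and angle between the x axis of spare_box_center and the x axis of low_box_center, either way round below 0.06 rad and angle between spare_box_center's own z axis and vertical below 0.05 rad and linear speed of spare_box below 0.02 m/s and distance of each of low_box_center, tall_box_center from where it was at the start of the episode below 0.01 m); the robot touches nothing.
It fails at once if the loose box is dropped (let go and falling faster than 0.5 m/s) (contact force between the fingers and spare_box below 0.1 N and linear speed of spare_box above 0.5 m/s).
It fails at once if the gate is forced: pushed with more than 45 N (contact force between any of the fingers, the arm and gate above 45 N).
It fails at once if the gate is slammed: swung shut faster than 3 rad/s (velocity of joint gate below -3 rad/s).
It fails at once if the low or the tall box is shoved more than 25 mm (distance of any of low_box_center, tall_box_center from where it was at the start of the episode above 0.025 m).
It fails at once if the glue bottle, clamp or mallet is moved more than 30 mm (distance of any of glue_bottle_mid, bar_clamp, mallet from where it was at the start of the episode above 0.03 m).
It also fails if it takes over 67 s, if anything falls off the work surface, if the arm or the gripper's body presses on something with over 40 N, if the wrist force passes 120 N, or if a joint passes its speed limit or range.

## Working session

There is one attempt and no reset: what is moved stays moved. The work goes in short steps, Python scripts to look and compute and a tool call to move; the robot and the scene stay as the last step left them, time stands still between calls to the robot, and variables do not carry over. Pictures are saved under pics/ and viewed, at most 10 in all, crops included, and the job is handed in when it is done.

Besides the shell and the picture viewer there is one more tool, called after "Emit:" by a JSON object that holds its "name" and its "arguments". send_rows: Moves the arm, as the interface text tells. Its arguments: {"type":"object","properties":{"targets":{"type":"string"},"newtons":{"type":"number"}},"required":["targets"]}

```bash
mkdir -p pics; ls
python3 - <<'E'
from workcell import bot,camera,camera_model
import cv2,numpy as np
for n in("scene","top"):
    cv2.imwrite(f"pics/{n}0.png",camera(n)); m=camera_model(n); print(n,np.round(m["K"],1).tolist(),m["dist_coeffs"],np.round(m["pose"],3).tolist())
print(np.round(camera_model("wrist")["T_tool_cam"],4).tolist(),np.round(camera_model("wrist")["K"],1).tolist()); print(bot.get_obs(),bot.hold_point_z)
E
```

```text
pics
scene [[447.0, 0.0, 320.3], [0.0, 447.0, 199.6], [0.0, 0.0, 1.0]] [-0.04308503  0.          0.          0.          0.        ] [[0.882, 0.308, -0.356, 0.95], [0.471, -0.578, 0.666, -0.805], [-0.001, -0.756, -0.655, 0.847], [0.0, 0.0, 0.0, 1.0]]
top [[455.4, 0.0, 319.8], [0.0, 455.4, 205.2], [0.0, 0.0, 1.0]] [-0.02931066  0.          0.          0.          0.        ] [[0.006, -0.999, 0.047, 0.472], [-1.0, -0.007, -0.008, -0.041], [0.009, -0.047, -0.999, 1.308], [0.0, 0.0, 0.0, 1.0]]
[[0.0004, -0.9479, -0.3185, 0.0832], [1.0, 0.0002, 0.0007, 0.0003], [-0.0006, -0.3185, 0.9479, -0.1438], [0.0, 0.0, 0.0, 1.0]] [[331.0, 0.0, 321.2], [0.0, 331.0, 193.1], [0.0, 0.0, 1.0]]
{'time': 0.1, 'q': array([ 7.41995966e+01,  5.00591796e+00,  1.00374094e+01,  9.50995529e+01,
       -8.30305957e-04,  9.00019793e+01]), 'qd': array([-0.01974176, -0.06100906,  0.04813398, -0.06838459, -0.1191175 ,
       -0.06179783]), 'joint_efforts': array([ 1.00486086e-03, -5.21562195e+01,  4.65655518e+01,  1.59082201e-02,
        5.00272881e-05, -2.47332122e-05]), 'ee_pos': array([0.14970253, 0.52900813, 0.23065926]), 'tcp_rot': array([-1.79931939e+02,  8.32656609e-04,  1.64197618e+02]), 'wrist_force': array([0.04202345, 0.05498323, 0.4652122 ]), 'torque': array([ 0.04397232, -0.03284875, -0.04059766]), 'grasp_force': 0.0, 'opening': 0.08511159928542382} 0.0187
```

View pics/top0.png

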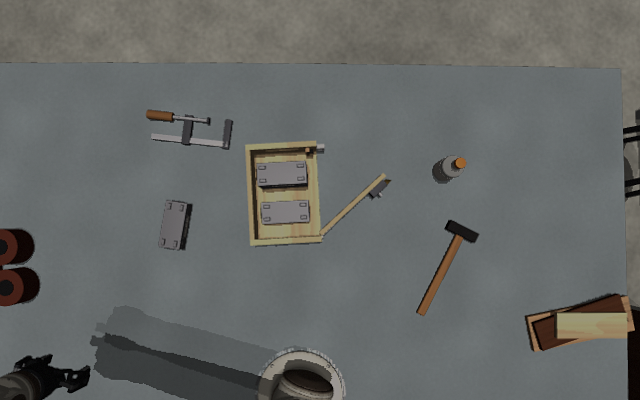

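View pics/scene0.png

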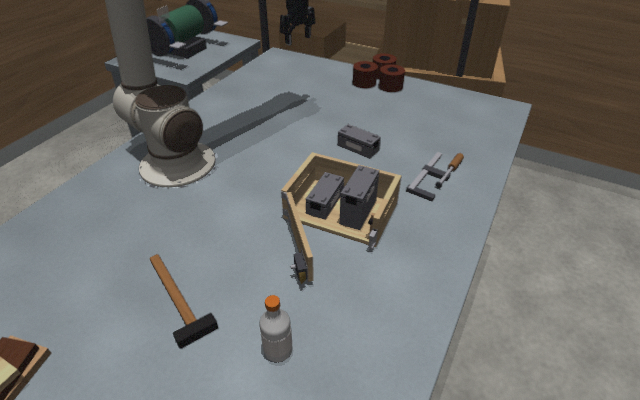

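The top view shows the carrier at (283,193) and the gate open, from the hinge at (322,238) to the free edge at (384,177). The low box is at (286,212), the tall box at (283,174) and the loose box at (175,225). The scene view agrees: the gate is on the -y side and the box near the robot is the low one.

```bash
cat > h.py <<'E'
import numpy as np,cv2
from workcell import camera_model
def ray(name,uv,T=None):
    m=camera_model(name); P=np.array(m["pose"]) if T is None else T
    p=cv2.undistortPoints(np.array(uv,float).reshape(-1,1,2),np.array(m["K"]),np.array(m["dist_coeffs"])).reshape(-1,2)
    return P[:3,3],np.c_[p,np.ones(len(p))]@P[:3,:3].T
def onz(name,uv,z,T=None):
    o,d=ray(name,uv,T); return o+d*((z-o[2])/d[:,2])[:,None]
E
python3 - <<'E'
import cv2
from h import *
I=cv2.imread("pics/top0.png")
cv2.imwrite("pics/topc.png",cv2.resize(I[130:260,145:400],None,fx=3.1,fy=3.1,interpolation=cv2.INTER_CUBIC))
for k,uv,z in(("spare",(174,224),.055),("low",(286,212),.067),("tall",(282,174),.122),("hinge",(322,237),.098),("free",(384,177),.098),("c",(247,145),.1),("c",(315,143),.1),("c",(250,244),.1),("bottle",(460,163),.17),("keeper",(321,149),.05)): print(k,onz("top",[uv],z).round(3))
E
```

```text
spare [[0.476 0.349 0.055]]
low [[0.511 0.04  0.067]]
tall [[0.609 0.048 0.122]]
hinge [[ 0.445 -0.058  0.098]]
free [[ 0.606 -0.223  0.098]]
c [[0.689 0.144 0.1  ]]
c [[ 0.695 -0.038  0.1  ]]
c [[0.425 0.132 0.1  ]]
bottle [[ 0.635 -0.405  0.17 ]]
keeper [[ 0.688 -0.055  0.05 ]]
```

View pics/topc.png

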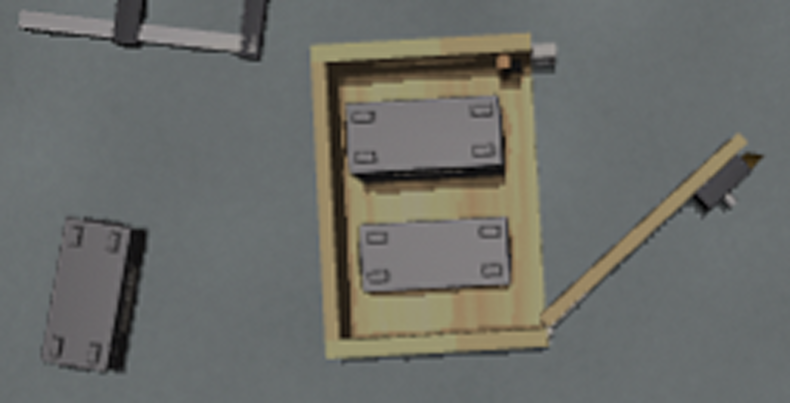

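The crop shows all the lugs. On the low box they are at (377,238), (490,231), (378,276) and (491,270); on the loose box at (75,237), (113,240), (56,347) and (94,352).

Run:
```python
from h import *
def f(c,z):
    p=onz("top",np.array(c)/3.1+[145,130],z); a=(p[0]-p[1]+p[2]-p[3])if 0 else None
    return p
for k,c,z in(("low",[(377,238),(378,276),(490,231),(491,270)],.072),("tall",[(363,117),(364,157),(482,111),(482,150)],.127),("spare",[(75,237),(113,240),(56,347),(94,352)],.06)):
    p=f(c,z); v=p[0]+p[1]-p[2]-p[3]; print(k,p.mean(0).round(4),"len dir",np.degrees(np.arctan2(v[1],v[0])).round(1),np.linalg.norm(v)/2)
p=f([(548,322),(742,137)],.098); print(p,np.degrees(np.arctan2(*(p[1]-p[0])[[1,0]])))
print(f([(313,47),(328,357),(530,36),(548,342)],.1).round(3))
```

```text
low [0.5114 0.0424 0.072 ] len dir 93.7 0.09910186602577747
tall [0.6105 0.0491 0.127 ] len dir 93.6 0.09969662429535707
spare [0.4742 0.3519 0.06  ] len dir -8.6 0.09926775502306526
[[ 0.45280701 -0.05748165  0.098     ]
 [ 0.61315477 -0.22392653  0.098     ]] -46.0688688568245
[[ 0.688  0.147  0.1  ]
 [ 0.422  0.13   0.1  ]
 [ 0.699 -0.04   0.1  ]
 [ 0.436 -0.058  0.1  ]]
```

Emit:
{"name": "send_rows", "arguments": {"targets": "-60 -14 0 -2 0;-120 -28 0 -4 0;-180 -42 0 -7 0;-240 -55 0 -7 0;-300 -69 0 -7 0;-345 -79 20 -7 0;-360 -82 30 -7 0;-360 -82 30 -7 0;-360 -82 30 -7 0"}}

```text
time: 1.23
ee_pos: [0.4729, 0.3531, 0.2019]
tcp_rot: [180.0, 0.0, 171.3]
wrist_force: [0.5, -0.1, 0.2]
opening: 0.0853
grasp_force: 0.0
```

```bash
cat >> h.py <<'E'
def wristT(o):
    from scipy.spatial.transform import Rotation as R
    T=np.eye(4); T[:3,:3]=R.from_euler("xyz",o["tcp_rot"],degrees=True).as_matrix(); T[:3,3]=o["ee_pos"]
    return T@np.array(camera_model("wrist")["T_tool_cam"])
E
python3 - <<'E'
from h import *
from workcell import bot,camera
o=bot.get_obs(); I=camera("wrist"); cv2.imwrite("pics/w1.png",I); np.save("w1.npy",wristT(o)); print(o["ee_pos"],o["tcp_rot"],o["time"],o["wrist_force"])
E
```

```text
[0.47293107 0.35306578 0.20192013] [1.79974081e+02 5.19012649e-03 1.71262525e+02] 1.225 [ 0.47759548 -0.07468346  0.15124466]
```

View pics/w1.png

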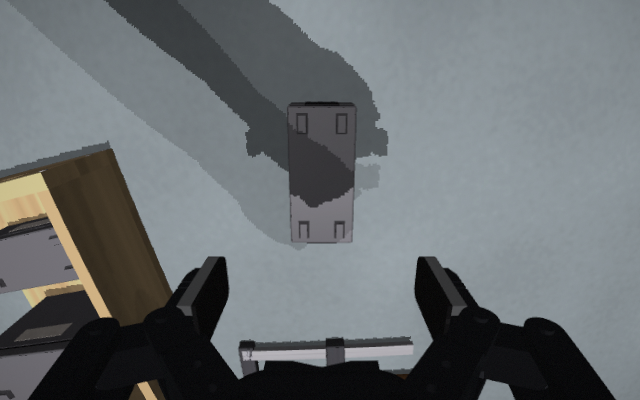

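The wrist picture shows the loose box centred near (322,175). Its lugs are at (302,123), (341,123), (304,229) and (339,229), and it lies straight along the image.

Run:
```python
from h import *
T=np.load("w1.npy")
for uv,z in(([(302,123),(341,123),(304,229.5),(339.5,229.5)],.06),([(288.5,106),(355.5,106),(292,242),(353,242)],.055)):
    p=onz("wrist",uv,z,T); v=p[0]+p[1]-p[2]-p[3]; print(p.mean(0).round(4),np.degrees(np.arctan2(v[1],v[0])).round(2),np.linalg.norm(v)/2)
    a=np.radians(171.26); d=p.mean(0)-[.4729,.3531,0]; print(d[0]*np.cos(a)+d[1]*np.sin(a),d[0]*np.sin(a)-d[1]*np.cos(a))
```

```text
[0.4726 0.3542 0.06  ] 171.44 0.09940812272050659
0.00044473091963016375 0.0010599877890812473
[0.4736 0.3547 0.055 ] 171.54 0.12901740815126908
-0.0004882973048451302 0.0016580803602643127
```

Emit:
{"name": "send_rows", "arguments": {"targets": "0 1 50 0 0;0 1 100 0 0;0 1 150 0 0;0 1 178 0 0;0 1 187 0 0;0 1 187 0 0;0 1 187 0 0;0 1 187 0 255;0 1 187 0 255;0 1 187 0 255;0 1 187 0 255;0 1 187 0 255;0 1 187 0 255;0 1 187 0 255", "newtons": 50}}

```text
time: 3.02
ee_pos: [0.4745, 0.3536, 0.0155]
tcp_rot: [179.9, 0.1, 171.2]
wrist_force: [-0.9, -0.5, 5.7]
opening: 0.0598
grasp_force: 55.4
```

Emit:
{"name": "send_rows", "arguments": {"targets": "0 0 -20 0 255;0 0 -60 0 255;0 0 -110 0 255;-5 -20 -160 5 255;-15 -55 -210 12 255;-26 -100 -250 20 255;-38 -145 -275 29 255;-50 -190 -285 38 255;-62 -235 -285 47 255;-74 -280 -285 56 255;-86 -325 -285 65 255;-97 -365 -285 72 255;-103 -390 -285 76 255;-106 -399 -285 77.5 255;-106 -399 -285 77.5 255;-106 -399 -285 77.5 255;-106 -399 -285 77.5 255"}}

```text
time: 5.15
ee_pos: [0.5176, -0.0564, 0.2994]
tcp_rot: [180.0, -0.0, 93.8]
wrist_force: [0.6, 1.2, -2.9]
opening: 0.0596
grasp_force: 55.2
```

Run:
```python
from h import *
from workcell import bot,camera
o=bot.get_obs(); I=camera("wrist"); cv2.imwrite("pics/w2.png",I); np.save("w2.npy",wristT(o)); print(o["ee_pos"],o["tcp_rot"],o["time"],o["wrist_force"],o["opening"],o["q"])
cv2.imwrite("pics/w2c.png",cv2.resize(I[0:280,160:480],None,fx=2.1,fy=2.1,interpolation=cv2.INTER_CUBIC))
```

```text
[ 0.5176474  -0.05641704  0.29936706] [ 1.79995331e+02 -6.80791686e-03  9.37954130e+01] 5.15 [ 0.58130751  1.23179527 -2.94664252] 0.05956579444861828 [-6.22408135e+00  3.06812907e+00  1.57561933e+01  1.02684651e+02
  7.51639384e-03  7.99805062e+01]
```

View pics/w2c.png

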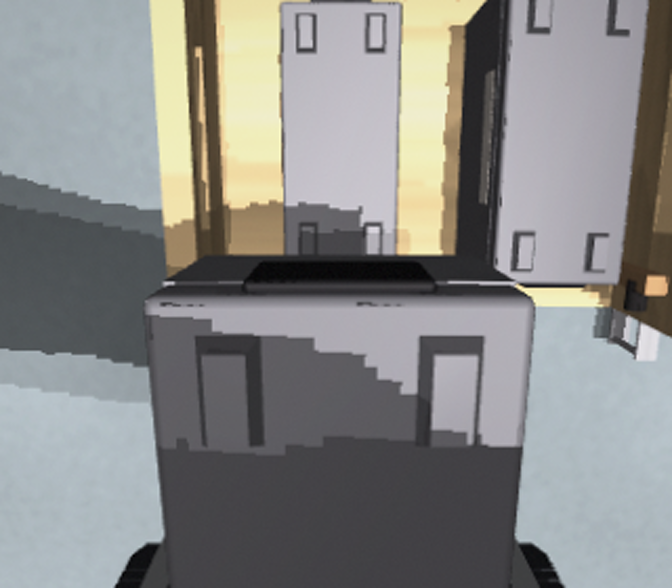

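The crop shows the low box ahead: far edge at y≈4, far lugs centred at (306,32) and (375,32), near lugs with top edges at y≈223. The held box's lugs are at (230,391) and (451,391).

Run:
```python
from h import *
T=np.load("w2.npy"); Tc=np.array(camera_model("wrist")["T_tool_cam"]); tcp=np.array([.51765,-.05642,.29937]);a=np.radians(93.795)
c=lambda l:np.array(l)/2.1+[160,0]-.25
def tool(p):
    d=p-tcp; return np.c_[d[:,0]*np.cos(a)+d[:,1]*np.sin(a),d[:,0]*np.sin(a)-d[:,1]*np.cos(a)]*1000
L=lambda l,z:tool(onz("wrist",c(l),z,T)).round(1).tolist()
print("far lugs c",L([(306.5,32),(375.5,32)],.069))
print("near lug top edge",L([(309,223),(374,223)],.067)," far lug top edge",L([(306,12),(375.5,12)],.067))
print("far corners",L([(282,4),(399,4)],.067),"sides y230",L([(285,230),(397,230)],.067))
zt=.29937+.0395
print("held lugs",L([(230,391),(451,391)],zt+.002),"lug front edge",L([(230,337),(451,337)],zt),"held front edge",L([(148,300),(533,300)],zt))
```

```text
far lugs c [[150.3, -16.9], [150.3, 16.8]]
near lug top edge [[58.2, -16.8], [58.2, 17.4]]  far lug top edge [[159.8, -17.2], [159.8, 16.8]]
far corners [[163.4, -28.9], [163.5, 28.2]] sides y230 [[54.6, -29.5], [54.7, 29.6]]
held lugs [[50.8, -17.8], [50.8, 16.3]] lug front edge [[58.9, -17.7], [58.9, 16.2]] held front edge [[64.6, -29.9], [64.7, 28.4]]
```

Emit:
{"name": "send_rows", "arguments": {"targets": "30 0 0 0 255;65 0 0 0 255;90 0.7 0 0 255;99.5 0.7 0 0 255;99.5 0.7 30 0 255;99.5 0.7 75 0 255;99.5 0.7 120 0 255;99.5 0.7 160 0 255;99.5 0.7 190 0 255;99.5 0.7 204 0 255;99.5 0.7 204 0 255;99.5 0.7 204 0 255"}}

```text
time: 6.7
ee_pos: [0.5127, 0.0421, 0.0968]
tcp_rot: [179.9, 0.0, 93.7]
wrist_force: [-0.6, 0.6, -2.9]
opening: 0.0596
grasp_force: 55.2
```

Emit:
{"name": "send_rows", "arguments": {"targets": "0 0 2 0 255;0 0 4 0 255;0 0 6 0 255;0 0 8 0 255;0 0 9 0 255;0 0 10 0 255;0 0 10 0 255"}}

```text
time: 7.58
ee_pos: [0.5119, 0.0421, 0.0852]
tcp_rot: [-180.0, -0.0, 93.7]
wrist_force: [1.1, 0.6, -2.6]
opening: 0.0593
grasp_force: 55.2
```

Emit:
{"name": "send_rows", "arguments": {"targets": "0 0 1 0 255;0 0 2 0 255;0 0 2.5 0 255;0 0 3 0 255;0 0 3 0 255;0 0 3 0 255"}}

```text
time: 8.32
ee_pos: [0.512, 0.0421, 0.0825]
tcp_rot: [180.0, -0.0, 93.7]
wrist_force: [-1.2, 0.4, -0.2]
opening: 0.0598
grasp_force: 55.5
```

Emit:
{"name": "send_rows", "arguments": {"targets": "0 0 0.5 0 255;0 0 0.5 0 255;0 0 0.5 0 25;0 0 0.5 0 25;0 0 0.5 0 25;0 0 0.5 0 25;0 0 0.5 0 25;0 0 -10 0 25;0 0 -40 0 25;0 0 -90 0 25;0 0 -140 0 25;0 0 -180 0 25;-20 0 -200 0 25;-50 0 -217 0 25;-50 0 -217 0 25;-50 0 -217 0 25"}}

```text
time: 10.32
ee_pos: [0.5151, -0.0076, 0.2992]
tcp_rot: [-180.0, -0.0, 93.7]
wrist_force: [0.0, -0.1, -0.2]
opening: 0.0771
grasp_force: 0.0
```

Run:
```python
from h import *
from workcell import bot,camera
o=bot.get_obs(); I=camera("wrist"); np.save("w3.npy",wristT(o)); print(o["ee_pos"],o["tcp_rot"],o["time"],o["wrist_force"],o["q"])
t=camera("top")
cv2.imwrite("pics/c3.png",np.vstack([cv2.resize(I[0:250,120:560],(792,450),interpolation=cv2.INTER_CUBIC)]))
cv2.imwrite("pics/t3.png",cv2.resize(t[130:260,225:405],None,fx=4,fy=4,interpolation=cv2.INTER_CUBIC))
```

```text
[ 0.51513076 -0.00756641  0.29920442] [-1.79996163e+02 -1.36070763e-02  9.36745733e+01] 10.325 [ 0.0365919  -0.05485054 -0.18990302] [-8.48855830e-01  2.30472909e+00  1.49439239e+01  1.02644093e+02
  1.32620536e-02  8.54765699e+01]
```

View pics/c3.png

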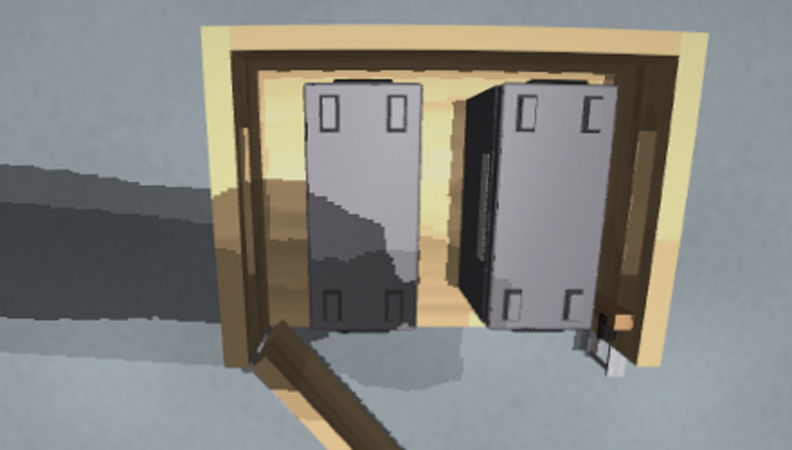

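The loose box's lid (305–421 wide, 83–328 tall) measures the same as the tall box's lid, so it sits at the same height and is locked on. Next is the gate.

```bash
cat > g.py <<'E'
import numpy as np,sys
H=np.array([.4476,-.0569])
def P(th,gap,r=.205):
    b=np.radians(3.7-th); g=np.array([np.cos(b),np.sin(b)]); n=np.array([g[1],-g[0]])
    return H+r*g+(.012+.011+gap)*n
def rows(p0,yaw0,wps):
    a=np.radians(yaw0)
    for th,gap in wps:
        d=(P(th,gap)-p0)*1000; print(th,gap,"x %.1f y %.1f turn %.1f"%(d[0]*np.cos(a)+d[1]*np.sin(a),d[0]*np.sin(a)-d[1]*np.cos(a),yaw0-(93.7-th)))
E
python3 - <<'E'
from g import *
rows(np.array([.5151,-.0076]),93.7,[(49.8,.04),(49.8,.015)])
E
```

```text
49.8 0.04 x -242.1 y 13.7 turn 49.8
49.8 0.015 x -225.9 y 32.8 turn 49.8
```

Emit:
{"name": "send_rows", "arguments": {"targets": "-50 0 0 10 255;-100 5 0 20 255;-150 8 0 30 255;-200 12 0 40 255;-242 13.7 0 49.8 255;-242 13.7 40 49.8 255;-242 13.7 90 49.8 255;-242 13.7 140 49.8 255;-242 13.7 190 49.8 255;-242 13.7 220 49.8 255;-242 13.7 231 49.8 255;-242 13.7 231 49.8 255;-242 13.7 231 49.8 255"}}

```text
time: 12.05
ee_pos: [0.5453, -0.2486, 0.0699]
tcp_rot: [179.9, -0.0, 43.9]
wrist_force: [-0.2, -0.8, 0.2]
opening: -0.0005
grasp_force: 0.0
```

Run:
```python
from h import *
from g import *
from workcell import bot,camera
o=bot.get_obs(); print(o["ee_pos"],o["tcp_rot"],o["time"],o["wrist_force"],o["opening"])
cv2.imwrite("pics/s4.png",cv2.resize(camera("scene")[130:300,220:430],None,fx=3,fy=3,interpolation=cv2.INTER_CUBIC))
rows(o["ee_pos"][:2],o["tcp_rot"][2],[(50,.02),(50,.01),(50,0),(47,0),(44,0),(41,0),(38,0),(35,0),(32,0),(29,0),(26,0),(23,0),(20,0),(17,0),(14,0),(11,0),(8,0),(6,0)])
```

```text
[ 0.54527201 -0.24861849  0.06993945] [ 1.79881857e+02 -4.50716739e-02  4.39092481e+01] 12.05 [-0.20968549 -0.76057526  0.165471  ] -0.0004729753708927011
50 0.02 x 18.8 y -1.0 turn 0.2
50 0.01 x 28.8 y -1.0 turn 0.2
50 0 x 38.8 y -0.9 turn 0.2
47 0 x 49.6 y 0.0 turn -2.8
44 0 x 60.4 y 0.4 turn -5.8
41 0 x 71.2 y 0.2 turn -8.8
38 0 x 82.0 y -0.5 turn -11.8
35 0 x 92.7 y -1.8 turn -14.8
32 0 x 103.3 y -3.6 turn -17.8
29 0 x 113.9 y -6.0 turn -20.8
26 0 x 124.2 y -9.0 turn -23.8
23 0 x 134.5 y -12.5 turn -26.8
20 0 x 144.5 y -16.5 turn -29.8
17 0 x 154.3 y -21.1 turn -32.8
14 0 x 163.8 y -26.1 turn -35.8
11 0 x 173.1 y -31.7 turn -38.8
8 0 x 182.1 y -37.7 turn -41.8
6 0 x 187.9 y -42.0 turn -43.8
```

View pics/s4.png

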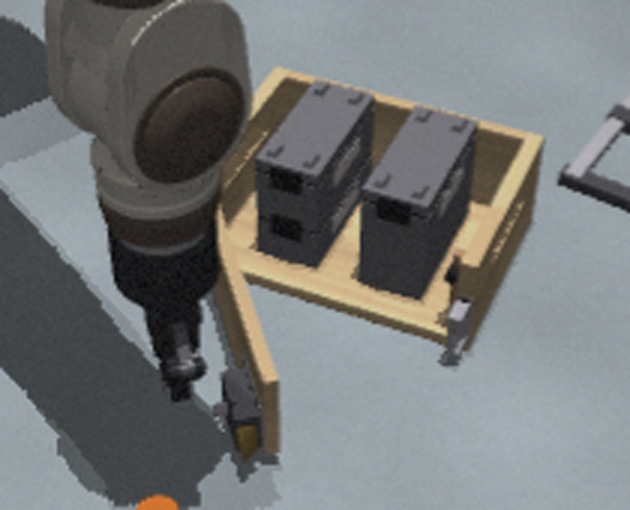

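The scene crop shows the boxes stacked level with the tall one, and the gripper just outside the open gate (edge at about (265,400)). I'll push to about 32° first.

Emit:
{"name": "send_rows", "arguments": {"targets": "10 -0.5 0 0 255;19 -1 0 0 255;29 -1 0 0 255;34 -1 0 0 255;39 -1 0 0 255;44 0 0 -1.5 255;50 0 0 -3 255;60 0 0 -6 255;71 0 0 -9 255;82 -0.5 0 -12 255;93 -2 0 -15 255;103 -3.6 0 -18 255;103 -3.6 0 -18 255"}}

```text
time: 13.72
ee_pos: [0.6167, -0.1736, 0.0682]
tcp_rot: [-180.0, -0.0, 62.0]
wrist_force: [-0.1, 0.7, 0.7]
opening: -0.0001
grasp_force: 0.0
```

Run:
```python
from g import *
from workcell import bot
o=bot.get_obs(); print(o["ee_pos"],o["tcp_rot"],o["time"],o["wrist_force"])
rows(o["ee_pos"][:2],o["tcp_rot"][2],[(t,0) for t in (32,29,26,23,20,17,14,11,8,6,4,3,2,1,0)])
```

```text
[ 0.61666714 -0.17358472  0.06816335] [-1.79994807e+02 -1.14433293e-02  6.20101156e+01] 13.725 [-0.05293621  0.65659988  0.70619337]
32 0 x -0.4 y 0.8 turn 0.3
29 0 x 10.3 y 1.8 turn -2.7
26 0 x 21.1 y 2.2 turn -5.7
23 0 x 31.9 y 2.1 turn -8.7
20 0 x 42.7 y 1.4 turn -11.7
17 0 x 53.4 y 0.1 turn -14.7
14 0 x 64.1 y -1.8 turn -17.7
11 0 x 74.6 y -4.1 turn -20.7
8 0 x 85.0 y -7.1 turn -23.7
6 0 x 91.8 y -9.3 turn -25.7
4 0 x 98.6 y -11.8 turn -27.7
3 0 x 101.9 y -13.2 turn -28.7
2 0 x 105.2 y -14.6 turn -29.7
1 0 x 108.5 y -16.0 turn -30.7
0 0 x 111.8 y -17.5 turn -31.7
```

Emit:
{"name": "send_rows", "arguments": {"targets": "5 1 0 -1 255;10 2 0 -2.5 255;21 2 0 -5.5 255;32 2 0 -8.5 255;43 1.4 0 -11.5 255;53 0 0 -14.5 255;64 -1.8 0 -17.5 255;75 -4 0 -20.5 255;85 -7 0 -23.5 255;92 -9.3 0 -25.5 255;92 -9.3 0 -25.5 255"}}

```text
time: 15.1
ee_pos: [0.6513, -0.0882, 0.0683]
tcp_rot: [-180.0, -0.0, 87.5]
wrist_force: [-1.0, -0.3, 0.3]
opening: 0.0005
grasp_force: 0.0
```

Run:
```python
from h import *
from g import *
from workcell import bot,camera
o=bot.get_obs(); print(o["ee_pos"],o["tcp_rot"],o["time"],o["wrist_force"])
rows(o["ee_pos"][:2],o["tcp_rot"][2],[(t,0) for t in (6,5,4,3,2,1,0,-1)])
cv2.imwrite("pics/s5.png",cv2.resize(camera("scene")[140:290,230:430],None,fx=4,fy=4,interpolation=cv2.INTER_CUBIC))
```

```text
[ 0.65134367 -0.08822112  0.06826411] [-1.79992932e+02 -1.10608727e-02  8.74674338e+01] 15.1 [-0.99104657 -0.27048535  0.26102276]
6 0 x 0.1 y 0.2 turn -0.2
5 0 x 3.7 y 0.5 turn -1.2
4 0 x 7.3 y 0.8 turn -2.2
3 0 x 10.9 y 1.0 turn -3.2
2 0 x 14.5 y 1.2 turn -4.2
1 0 x 18.1 y 1.3 turn -5.2
0 0 x 21.7 y 1.4 turn -6.2
-1 0 x 25.3 y 1.3 turn -7.2
```

View pics/s5.png

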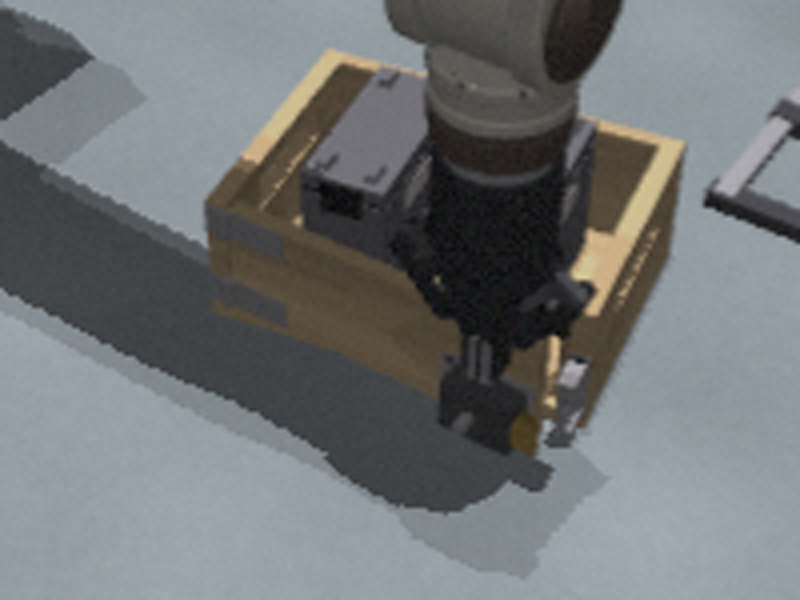

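The gate is nearly shut, with the tongue at about (525,432) just short of the keeper at (570,395). I'll press gently from here.

Emit:
{"name": "send_rows", "arguments": {"targets": "2 0.3 0 -1 255;4 0.6 0 -2 255;6 0.8 0 -3 255;8 1 0 -4 255;10 1 0 -5 255;11 1 0 -6 255;11 1 0 -6 255"}}

```text
time: 16.02
ee_pos: [0.6528, -0.0778, 0.0683]
tcp_rot: [-180.0, -0.0, 93.4]
wrist_force: [0.1, 0.3, 0.5]
opening: -0.0001
grasp_force: 0.0
```

Emit:
{"name": "send_rows", "arguments": {"targets": "1 0 0 0 255;2 0 0 0 255;3 0 0 0 255;3 0 0 0 255"}}

```text
time: 16.52
ee_pos: [0.6526, -0.0748, 0.0683]
tcp_rot: [-180.0, -0.0, 93.4]
wrist_force: [-0.7, -0.1, -0.4]
opening: 0.0001
grasp_force: 0.0
```

Emit:
{"name": "send_rows", "arguments": {"targets": "1 0 0 0 255;2 0 0 0 255;2 0 0 0 255"}}

```text
time: 16.9
ee_pos: [0.6525, -0.0728, 0.0683]
tcp_rot: [-180.0, -0.0, 93.4]
wrist_force: [0.7, -0.0, 0.4]
opening: -0.0001
grasp_force: 0.0
```

Emit:
{"name": "send_rows", "arguments": {"targets": "1 0 0 0 255;2 0 0 0 255;2 0 0 0 255"}}

```text
time: 17.27
ee_pos: [0.6524, -0.0708, 0.0683]
tcp_rot: [-180.0, -0.0, 93.4]
wrist_force: [0.5, 0.0, -1.3]
opening: -0.0002
grasp_force: 0.0
```

Emit:
{"name": "send_rows", "arguments": {"targets": "1 0 0 0 255;2 0 0 0 255;2 0 0 0 255"}}

```text
time: 17.65
ee_pos: [0.6523, -0.0688, 0.0683]
tcp_rot: [-180.0, -0.0, 93.4]
wrist_force: [-0.5, 0.8, 0.5]
opening: -0.0001
grasp_force: 0.0
```

Emit:
{"name": "send_rows", "arguments": {"targets": "0.7 0 0 0 255;1.5 0 0 0 255;1.5 0 0 0 255"}}

```text
time: 18.02
ee_pos: [0.6522, -0.0673, 0.0683]
tcp_rot: [-180.0, -0.0, 93.4]
wrist_force: [0.4, 0.1, 0.5]
opening: 0.0
grasp_force: 0.1
```

Emit:
{"name": "send_rows", "arguments": {"targets": "0.7 0 0 0 255;1.5 0 0 0 255;1.5 0 0 0 255"}}

```text
time: 18.4
ee_pos: [0.6521, -0.0658, 0.0683]
tcp_rot: [-180.0, -0.0, 93.4]
wrist_force: [0.4, -0.2, -0.6]
opening: 0.0002
grasp_force: 0.1
```

Emit:
{"name": "send_rows", "arguments": {"targets": "0.7 0 0 0 255;1.5 0 0 0 255;1.5 0 0 0 255"}}

```text
time: 18.77
ee_pos: [0.652, -0.0644, 0.0683]
tcp_rot: [-180.0, -0.0, 93.4]
wrist_force: [0.2, 0.1, -0.6]
opening: -0.0001
grasp_force: 0.1
```

Emit:
{"name": "send_rows", "arguments": {"targets": "0.7 0 0 0 255;1.5 0 0 0 255;1.5 0 0 0 255"}}

```text
time: 19.15
ee_pos: [0.6519, -0.0629, 0.0682]
tcp_rot: [-180.0, -0.0, 93.4]
wrist_force: [-0.2, -0.3, 0.3]
opening: 0.0
grasp_force: 0.1
```

Emit:
{"name": "send_rows", "arguments": {"targets": "0.7 0 0 0 255;1.5 0 0 0 255;1.5 0 0 0 255"}}

```text
time: 19.52
ee_pos: [0.6519, -0.0621, 0.0683]
tcp_rot: [180.0, 0.1, 93.4]
wrist_force: [1.0, -4.9, -0.6]
opening: 0.0001
grasp_force: 2.5
```

Emit:
{"name": "send_rows", "arguments": {"targets": "0.7 0 0 0 255;1.5 0 0 0 255;1.5 0 0 0 255"}}

```text
time: 19.9
ee_pos: [0.6518, -0.0617, 0.0684]
tcp_rot: [180.0, 0.2, 93.3]
wrist_force: [1.0, -9.9, -0.5]
opening: -0.0001
grasp_force: 5.0
```

Run:
```python
from h import *
from workcell import camera
cv2.imwrite("pics/s6.png",cv2.resize(np.vstack([camera("scene")[190:265,320:410],camera("wrist")[90:240:2,270:450:2]]),None,fx=5,fy=4,interpolation=cv2.INTER_CUBIC))
```

```text
(no output)
```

View pics/s6.png

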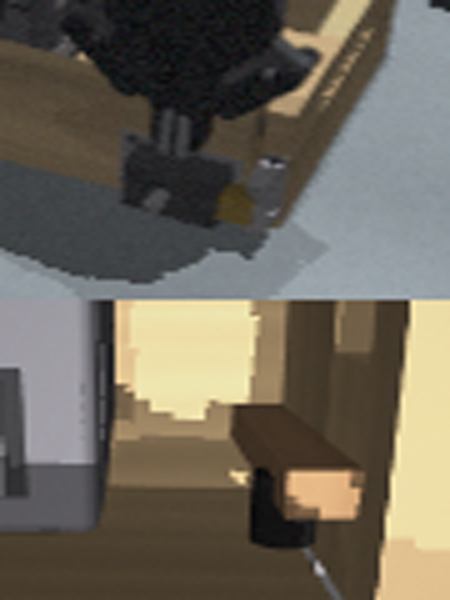

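The tongue at (235,205) is now pressing on the keeper at (268,185), with 10 N on the wrist. I'll keep pressing in small steps.

Emit:
{"name": "send_rows", "arguments": {"targets": "0.7 0 0 0 255;1.5 0 0 0 255;1.5 0 0 0 255"}}

```text
time: 20.38
ee_pos: [0.6518, -0.0608, 0.0683]
tcp_rot: [180.0, 0.2, 93.3]
wrist_force: [1.0, -12.5, -1.1]
opening: -0.0001
grasp_force: 6.4
```

Emit:
{"name": "send_rows", "arguments": {"targets": "0.7 0 0 0 255;1.5 0 0 0 255;1.5 0 0 0 255"}}

```text
time: 20.75
ee_pos: [0.6517, -0.0595, 0.0683]
tcp_rot: [180.0, 0.2, 93.3]
wrist_force: [1.8, -14.6, -1.4]
opening: 0.0001
grasp_force: 6.9
```

Emit:
{"name": "send_rows", "arguments": {"targets": "0.6 0 0 0 255;1.2 0 0 0 255;1.2 0 0 0 255"}}

```text
time: 21.12
ee_pos: [0.6517, -0.0585, 0.0684]
tcp_rot: [180.0, 0.3, 93.3]
wrist_force: [1.8, -14.9, -0.9]
opening: 0.0002
grasp_force: 7.3
```

Emit:
{"name": "send_rows", "arguments": {"targets": "0.7 0 0 0 255;1.5 0 0 0 255;1.5 0 0 0 255"}}

```text
time: 21.5
ee_pos: [0.6516, -0.0574, 0.0683]
tcp_rot: [180.0, 0.3, 93.3]
wrist_force: [1.5, -15.7, -1.2]
opening: 0.0
grasp_force: 8.3
```

Emit:
{"name": "send_rows", "arguments": {"targets": "0.7 0 0 0 255;1.5 0 0 0 255;1.5 0 0 0 255"}}

```text
time: 21.88
ee_pos: [0.6516, -0.0566, 0.0684]
tcp_rot: [180.0, 0.4, 93.2]
wrist_force: [1.9, -20.6, -1.3]
opening: 0.0001
grasp_force: 9.9
```

Emit:
{"name": "send_rows", "arguments": {"targets": "0.6 0 0 0 255;1.2 0 0 0 255;1.2 0 0 0 255"}}

```text
time: 22.25
ee_pos: [0.6516, -0.0559, 0.0684]
tcp_rot: [180.0, 0.4, 93.2]
wrist_force: [2.3, -22.2, -0.2]
opening: 0.0
grasp_force: 11.1
```

Emit:
{"name": "send_rows", "arguments": {"targets": "0.6 0 0 0 255;1.2 0 0 0 255;1.2 0 0 0 255"}}

```text
time: 22.62
ee_pos: [0.6515, -0.0537, 0.0684]
tcp_rot: [180.0, 0.3, 93.2]
wrist_force: [1.0, -15.2, -1.4]
opening: 0.0001
grasp_force: 7.6
```

Emit:
{"name": "send_rows", "arguments": {"targets": "0.5 0 0 0 255;1 0 0 0 255;1 0 0 0 255"}}

```text
time: 23.0
ee_pos: [0.6513, -0.052, 0.0683]
tcp_rot: [180.0, 0.3, 93.3]
wrist_force: [1.4, -14.1, -0.6]
opening: -0.0001
grasp_force: 7.2
```

Emit:
{"name": "send_rows", "arguments": {"targets": "0.5 0 0 0 255;1 0 0 0 255;1 0 0 0 255"}}

```text
time: 23.38
ee_pos: [0.6513, -0.0516, 0.0684]
tcp_rot: [180.0, 0.3, 93.3]
wrist_force: [1.5, -17.0, -1.8]
opening: -0.0003
grasp_force: 8.5
```

Emit:
{"name": "send_rows", "arguments": {"targets": "0.5 0 0 0 255;1 0 0 0 255;1 0 0 0 255"}}

```text
time: 23.75
ee_pos: [0.6513, -0.0509, 0.0684]
tcp_rot: [180.0, 0.3, 93.2]
wrist_force: [1.6, -19.7, 0.0]
opening: -0.0001
grasp_force: 9.3
```

Emit:
{"name": "send_rows", "arguments": {"targets": "0.5 0 0 0 255;1 0 0 0 255;1 0 0 0 255"}}

```text
time: 24.12
ee_pos: [0.6512, -0.0503, 0.0683]
tcp_rot: [180.0, 0.4, 93.2]
wrist_force: [1.8, -19.9, 0.1]
opening: 0.0001
grasp_force: 10.1
```

Emit:
{"name": "send_rows", "arguments": {"targets": "0.5 0 0 0 255;1 0 0 0 255;1 0 0 0 255"}}

```text
time: 24.5
ee_pos: [0.6511, -0.0497, 0.0684]
tcp_rot: [180.0, 0.4, 93.2]
wrist_force: [3.2, -21.7, -1.1]
opening: -0.0
grasp_force: 11.0
```

Emit:
{"name": "send_rows", "arguments": {"targets": "0.5 0 0 0 255;1 0 0 0 255;1 0 0 0 255"}}

```text
time: 24.88
ee_pos: [0.6511, -0.0491, 0.0684]
tcp_rot: [180.0, 0.5, 93.2]
wrist_force: [1.4, -24.2, -1.8]
opening: 0.0003
grasp_force: 12.0
```

Emit:
{"name": "send_rows", "arguments": {"targets": "0.5 0 0 0 255;1 0 0 0 255;1 0 0 0 255"}}

```text
time: 25.25
ee_pos: [0.651, -0.0483, 0.0684]
tcp_rot: [180.0, 0.5, 93.2]
wrist_force: [0.7, -25.0, -1.9]
opening: 0.0001
grasp_force: 12.6
```

Emit:
{"name": "send_rows", "arguments": {"targets": "0.5 0 0 0 255;1 0 0 0 255;1 0 0 0 255"}}

```text
time: 25.62
ee_pos: [0.6509, -0.0477, 0.0684]
tcp_rot: [180.0, 0.5, 93.2]
wrist_force: [1.5, -27.1, -0.8]
opening: -0.0001
grasp_force: 13.5
```

Emit:
{"name": "send_rows", "arguments": {"targets": "0.5 0 0 0 255;1 0 0 0 255;1 0 0 0 255"}}

```text
time: 26.0
ee_pos: [0.6509, -0.0476, 0.0684]
tcp_rot: [180.0, 0.6, 93.1]
wrist_force: [1.9, -31.3, -1.5]
opening: 0.0001
grasp_force: 15.8
```

Now stiff at 31 N, well past the earlier force drop. I'll back off slowly and see where contact ends.

Emit:
{"name": "send_rows", "arguments": {"targets": "-3 0 0 0 255;-6 0 0 0 255;-8 0 0 0 255;-8 0 0 0 255"}}

```text
time: 26.5
ee_pos: [0.6513, -0.0521, 0.0683]
tcp_rot: [180.0, 0.2, 93.3]
wrist_force: [1.2, -14.2, -0.6]
opening: 0.0001
grasp_force: 7.1
```

Emit:
{"name": "send_rows", "arguments": {"targets": "-1 0 0 0 255;-2 0 0 0 255;-2 0 0 0 255"}}

```text
time: 26.88
ee_pos: [0.6514, -0.0525, 0.0683]
tcp_rot: [180.0, 0.1, 93.3]
wrist_force: [-0.0, -6.4, -0.8]
opening: 0.0003
grasp_force: 3.3
```

Emit:
{"name": "send_rows", "arguments": {"targets": "-10 0 0 0 255;-25 0 0 0 255;-45 0 -10 0 255;-65 0 -40 0 255;-80 0 -90 0 255;-80 0 -140 0 255;-80 0 -170 0 255;-80 0 -180 0 255;-80 0 -180 0 255;-80 0 -180 0 255"}}

```text
time: 28.12
ee_pos: [0.6556, -0.1314, 0.2465]
tcp_rot: [-179.9, -0.0, 93.4]
wrist_force: [0.1, 0.1, -0.6]
opening: -0.0002
grasp_force: 0.0
```

Run:
```python
from h import *
from workcell import camera,bot
o=bot.get_obs(); print(o["ee_pos"],o["tcp_rot"],o["time"]); np.save("w7.npy",wristT(o))
a=cv2.resize(camera("scene")[150:265,270:410],(560,460)[:2],interpolation=cv2.INTER_CUBIC)
w=camera("wrist"); cv2.imwrite("pics/w7.png",w)
t=cv2.resize(camera("top")[135:255,240:340],(0,0),fx=2.3,fy=2.3,interpolation=cv2.INTER_CUBIC)
c=np.zeros((460,800,3),np.uint8); c[:,:560]=a; c[:276,565:795]=t; cv2.imwrite("pics/s7.png",c)
```

```text
[ 0.65564871 -0.13136204  0.2464749 ] [-1.79862808e+02 -3.60375805e-02  9.33951796e+01] 28.125
```

View pics/s7.png

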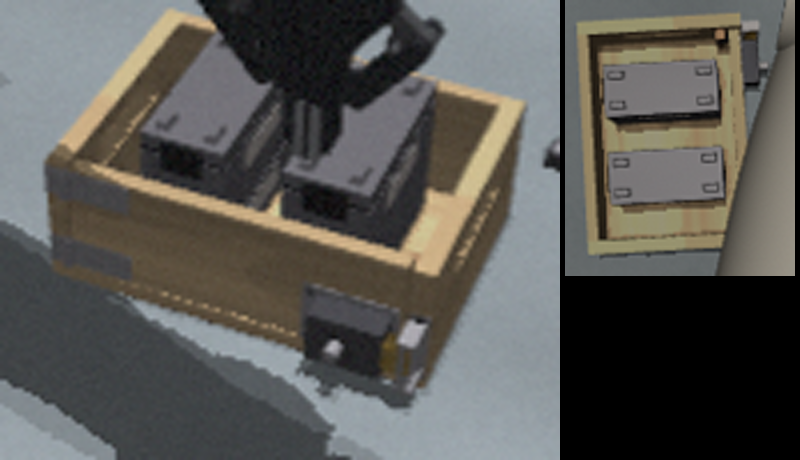

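The gate is flush. The case is at (350,330), with the tongue at (388,355) behind the keeper at (410,345). On backing off, the force fell from 14 to 6 N in 0.4 mm, so the latch is holding. The arm is clear, so I'm handing in.

```bash
python3 -c "
from workcell import ticket
print(ticket.job_done())"
```

```text
the job is handed in; nothing more can be done
None
```

The loose box is locked on the low box, the gate is shut and holding on its latch by the force readings and the last pictures, and the job is handed in at about 28 s; no verdict was shown.

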